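Nudge the drive sled onto its locating pins

ROBOT

A 6-joint arm with a two-finger parallel gripper is mounted at the origin on the work surface. World frame = base frame: x ahead of the robot, y to its left, z up, the work surface at z = 0. Lengths are in m, angles in rad, forces in N, time in s.
With the tool pointing down it reaches from about 0.3 to 0.875 m from the base axis. Payload 4.2 kg.
Tool frame: the origin (TCP) lies midway between the tips of the shut fingers; the grasp point (between the pads) lies 19 mm behind it; z points along the fingers, y is the line along which they close (so a half turn about z gives the same grasp; the last joint's range is limited). The gripper opens to 85 mm and grips with 20 to 120 N. Pads are 22 mm wide; open, the fingers measure 114 mm over their backs; the gripper's body (76 mm by 85 mm) begins 54 mm behind the grasp point. The pads swing forward as they close: fully open they stand 13 mm farther back than shut.
Start: joints at [1.238, 0.32, 1.565, -0, 1.257, -0.02], TCP at [0.177, 0.547, 0.231] pointing down, gripper open.
Joint ranges: [-3.11, 3.11], [-0.84, 2.01], [0.21, 2.61], [-1.34, 4.49], [0.05, 2.63], [-2.56, 2.56]. Speed limits (rad/s): [2.57, 2.57, 3.14, 3.14, 3.14, 3.14].

INTERFACE

Orientations are given as a 3x3 rotation matrix whose columns are the frame's x, y, z axes.
In Python, from rig import manip gives the robot as it stands. The module is installed in compiled form; this text tells all that it offers.
- The arm moves only by the shell command python3 -m crank 'ROWS' [OPENING] [FORCE]. ROWS is JSON, a list of rows, each a list of 2 entries, a list of its own where there are three numbers: the shift along the tool's x, y, z in cm, then the turn, a rotation vector about the tool's x, y, z in rad. A call has 1 to 20 rows; each row is the pose to reach, as a shift and turn from the pose commanded when the call began, along the tool's axes at that moment; what a row does not reach only later rows make up. A row lasts 1/12 s, in which the tool goes at most 41.7 mm and 7.16 degrees, less where a joint would pass 70% of its speed; a pose out of reach is approached as far as the arm can. A call with a gripper value outside its range is refused whole. OPENING is the finger opening in cm, from 0 to 8.54, set as the call begins (- or left out, the last holds). The fingers move at their own pace and stop on an object; FORCE is the grip in N (left out, the last holds). Time passes only in rows, so rows that repeat a pose let the fingers close. It gives the time, the measured TCP pose, the force, the opening and the grip force at its end, in the units of the state.
- manip.sense(): the state, without advancing time (a new reading comes with each control period).
- manip.read_camera(name): name is "scene" or "top" or "wrist"; returns the picture (420x560x3 uint8, red, green, blue); there is no depth.
- manip.camera_params(name): a dict with "mtx" (3x3 intrinsics, pixels), "rvec" (rotation vector, rad) and "tvec" (3), from world to camera coordinates, as OpenCV has them; the wrist camera has in their place "T_tool_cam" (4x4, takes a point from camera to tool coordinates, whose origin is the TCP and whose axes are the flange's). Camera axes: x right, y down, z forward; pixel columns grow to the right and rows downward; lengths in m; the calibration is good to about 2 mm. A picture is of the moment at which its call begins: read the wrist's pose just before it. camera_params takes no time and is no camera call.
- manip.close_job(): hands the job in; it is judged then, once.
The state is a dict: "t": time; "joints": joint angles; "joint_velocities": joint speeds; "joint_efforts": joint torques, N m; "tool_pos": TCP position; "eef_rot": TCP orientation; "ft_force": force on the tool from outside, world axes, zero at the start; "wrist_torque": the same for the moment, N m; "finger_gap": opening from 0.0 (shut) to 1.0 (fully open); "finger_force": force on a finger pad.
Only numpy, scipy, OpenCV 4.12 (cv2) and the standard library are available. Lean on these libraries where they do the work, as an engineer would, in place of code of your own. Each camera call takes 0.05 s, during which the arm holds its last target. There are 200 camera calls.

TASK

The aluminium drive sled lies askew on top of the two locating pins of the open computer chassis base. Without picking it up, push it across the chassis with your fingertips, back against the chassis lip and along it, until both of its holes drop over the two pins and it lies flat on the chassis floor, open edge to the lip. Leave everything else where it is.

Things in the scene. Friction and masses are not known exactly. Their poses are not given: they have to be found in the camera images.
- chassis: Fixed grey steel computer chassis base on the bench: floor 206 (x) by 490 (y) mm, its top 3 mm above the bench. Origin on the bench under the midpoint of the two pins; floor from x = -159 to +47 mm. A lip along its far (+x) edge: inner face at x = +46 mm, top 22 mm above the bench. Side rims at y = +-243 mm, 12 mm high; -x edge open. z up, yaw varies.
- pin0 (a point): Foot, on the chassis floor (3 mm above the bench), of the left (+y) locating pin, at (0, +40) mm in the chassis frame. Both pins are steel, 8 mm in diameter and 8 mm tall, the top 4 mm a cone narrowing to a 3 mm flat tip.
- pin1 (a point): Foot of the right (-y) locating pin, at (0, -40) mm in the chassis frame; the same shape as pin0.
- sled: Aluminium plate 110 (x) by 150 (y) by 3 mm, 0.2 to 0.45 kg; flanges rise to 20 mm above its underside on the -x and both y edges, none on +x (lip side). Origin: centre of the underside, z up. Starts tilted (about 6 deg) on both pin tips, its -x edge on the chassis floor; slides at 2 to 10 N. Seated: axes parallel to the chassis's, origin at (-10, 0) mm there, 3 mm above the bench, 1 mm from the lip.
- sled_hole0 (a point): Centre, at the underside, of the sled's left (+y) hole, 11 mm in diameter, through the plate, at (+10, +40) mm in the sled frame; it goes over pin0.
- sled_hole1 (a point): Centre, at the underside, of the sled's right (-y) hole, 11 mm in diameter, at (+10, -40) mm in the sled frame; it goes over pin1.
- fan: Bystander: loose black square cooling fan, 60 x 60 x 20 mm, standing on the right (-y) part of the chassis floor; origin at the centre of its underside.
- screw_dish: Bystander: small loose steel bowl, 52 mm across, 24 mm high, on the left (+y) part of the chassis floor; origin at the centre of its underside.
- hard_drive: Bystander: loose hard drive, 102 x 147 x 26 mm, on the bench beyond the lip; origin at the centre of its underside.
- screwdriver: Bystander: loose screwdriver 180 mm long lying on the bench beyond the lip.
- mug: Bystander: white mug, 80 mm across, 95 mm high, on the bench at the far left.
- spray_can: Bystander: white can, 52 mm across, 160 mm high, on the bench at the far right; origin at the centre of its underside.
- memory_module: Bystander: green memory module, 30 x 133 x 11 mm, on the bench at the left.
There are look-alikes about, which are no part of the job. Leave any brown or red look-alike of the sled alone.

How it is judged:
By the outcome, as a careful person would: the job done as asked, in the order asked, and still so for the second after the job is handed in, with the robot touching nothing.
It also fails if it takes over 42 s, if anything falls off the work surface, if the arm or the gripper's body presses on something with over 40 N, if the wrist force passes 120 N, or if a joint passes its speed limit or range.

## Working session

There is one attempt and no reset: what is moved stays moved. The work goes in short steps, Python scripts to look and compute and a shell command to move; the robot and the scene stay as the last step left them, time stands still between calls to the robot, and variables do not carry over. Pictures are saved under pics/ and viewed, at most 10 in all, crops included, and the job is handed in when it is done.

```bash
mkdir -p pics
cat > h.py <<'E'
import numpy as np,cv2
from rig import manip
def ray(name,uv,T=None):
    p=manip.camera_params(name);K=np.array(p["mtx"],float)
    d=np.linalg.inv(K)@np.array([uv[0],uv[1],1.])
    if name=="wrist":
        M=T@np.array(p["T_tool_cam"]);return M[:3,3],M[:3,:3]@d
    R=cv2.Rodrigues(np.array(p["rvec"],float))[0];t=np.array(p["tvec"],float).ravel()
    return -R.T@t,R.T@d
def onz(name,uv,z,T=None):
    o,d=ray(name,uv,T);return o+d*(z-o[2])/d[2]
def toolT():
    s=manip.sense();T=np.eye(4);T[:3,:3]=s["eef_rot"];T[:3,3]=s["tool_pos"];return T
def proj(name,P,T=None):
    p=manip.camera_params(name);K=np.array(p["mtx"],float)
    if name=="wrist":
        M=np.linalg.inv(T@np.array(p["T_tool_cam"]));c=M[:3,:3]@P+M[:3,3]
    else:
        c=cv2.Rodrigues(np.array(p["rvec"],float))[0]@P+np.array(p["tvec"],float).ravel()
    u=K@c;return u[:2]/u[2]
def tri(a,b):
    (o1,d1),(o2,d2)=a,b
    A=np.stack([d1,-d2],1);s=np.linalg.lstsq(A,o2-o1,rcond=None)[0]
    return (o1+s[0]*d1+o2+s[1]*d2)/2
E
python3 - <<'E'
from h import *
for n in("scene","top"):
    cv2.imwrite(f"pics/{n}0.png",manip.read_camera(n)[:,:,::-1])
    o,d=ray(n,(280,210));print(n,o,d)
print(manip.sense())
E
```

```text
scene [ 1.39892578 -0.43427093  1.12205564] [-0.58487971  0.31050598 -0.74965818]
top [0.30044905 0.01719511 1.28306986] [ 0.20142046  0.00662285 -0.97950567]
{'t': 0.1, 'joints': array([ 1.23796904e+00,  3.20265441e-01,  1.56553209e+00,  3.69844342e-05,
        1.25743533e+00, -1.99884296e-02]), 'joint_velocities': array([ 0.00113039, -0.00016606, -0.00031306, -0.00031919,  0.00068094,
       -0.00132549]), 'joint_efforts': array([-2.22536910e-03, -4.16408336e+01, -2.34704465e+01, -2.48704901e-04,
        4.98925277e-03,  2.39189012e-05]), 'tool_pos': array([0.17680671, 0.54669785, 0.23055451]), 'eef_rot': array([[-9.51460180e-01,  3.07771347e-01, -5.69136547e-04],
       [ 3.07771866e-01,  9.51458938e-01, -1.53870516e-03],
       [ 6.79406947e-05, -1.63918091e-03, -9.99998654e-01]]), 'ft_force': array([-0.50189063,  0.03236994, -0.35847401]), 'wrist_torque': array([-0.01109104,  0.00401738, -0.03905348]), 'finger_force': 0.0, 'finger_gap': 0.9994724418615402}
```

View pics/scene0.png

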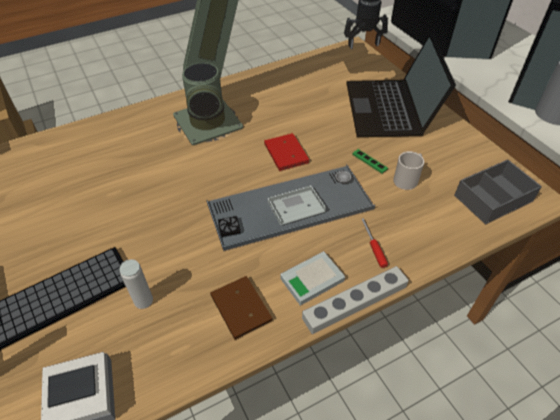

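View pics/top0.png

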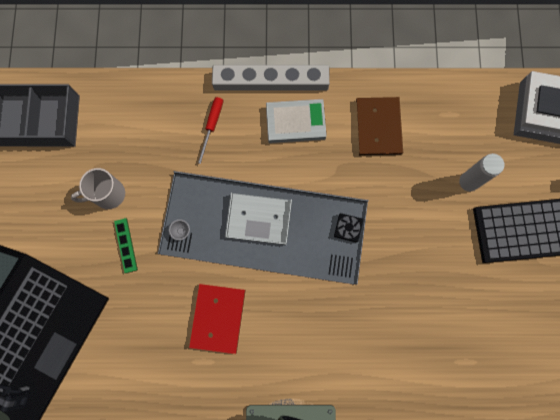

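The scene view shows the silver sled at (297,205), on the grey chassis. In the top view it is at (258,218), with its holes near (243,211) and (277,214). There are three candidates in the top view: silver (258,218), red (217,319) and brown (379,126). Only the silver one is aluminium and lying on the chassis, so I'll confirm it in a crop.

Run:
```python
from h import *
im=manip.read_camera("top")[:,:,::-1]
c=cv2.resize(im[165:290,150:375],None,fx=3.5,fy=3.5,interpolation=cv2.INTER_CUBIC)
cv2.imwrite("pics/crop1.png",c)
# sled mask: bright, low saturation
hsv=cv2.cvtColor(np.ascontiguousarray(im),cv2.COLOR_BGR2HSV)
m=((hsv[...,2]>150)&(hsv[...,1]<40)).astype(np.uint8)
n,l,s,ce=cv2.connectedComponentsWithStats(m)
for i in range(1,n):
    if s[i,4]>300: print(s[i],ce[i])
for nm,uv in dict(lipL=(175,173),lipR=(367,201),nearR=(356,284),nearL=(158,254),h0=(243,211),h1=(277,214),c=(258,218)).items():
    print(nm,onz("top",uv,0.01).round(4))
```

```text
[353  48  41  20 736] [372.78125     57.55842391]
[395  48  41  20 730] [415.08630137  57.48356164]
[438  48  42  20 763] [458.33682831  57.49410223]
[480  48  26  20 462] [492.17099567  57.53679654]
[ 182   50  169   34 2940] [278.00612245  66.68333333]
[526  71  34  58 907] [541.30319735  99.55126792]
[ 267   99   59   41 1820] [292.68681319 119.80659341]
[483 154  21  20 338] [493.28402367 163.53846154]
[ 228  193   59   50 1860] [255.82096774 215.73387097]
lipL [0.6571 0.29   0.01  ]
lipR [ 0.5852 -0.1906  0.01  ]
nearR [ 0.3803 -0.1576  0.01  ]
nearL [0.4526 0.323  0.01  ]
h0 [0.5597 0.1175 0.01  ]
h1 [0.5521 0.0332 0.01  ]
c [0.542  0.0801 0.01  ]
```

View pics/crop1.png

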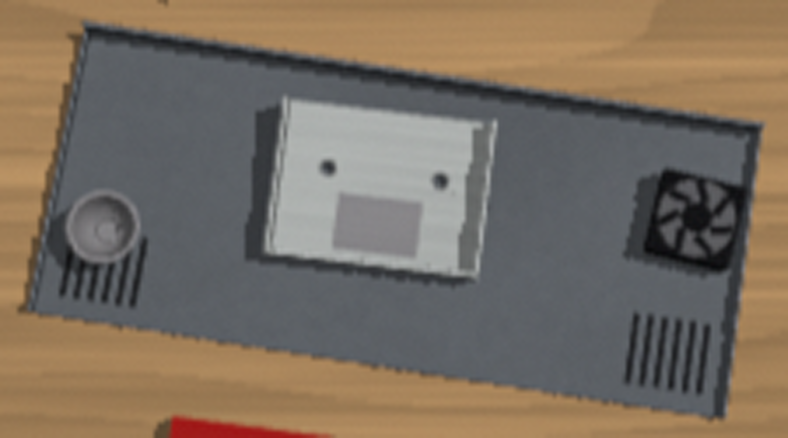

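The crop confirms the silver plate. Its label is at (375,225), its holes at (328,168) and (440,181), and its open edge faces the lip. I'll work out the approach for a wrist view next.

```bash
cat >> h.py <<'E'
def rows(pos,xdir_ang):
    """shift (cm) and turn (rotvec) in tool axes to reach pos, tool down, tool x at world angle"""
    T=toolT();c,s=np.cos(xdir_ang),np.sin(xdir_ang)
    R=np.array([[c,s,0],[s,-c,0],[0,0,-1.]])
    return (T[:3,:3].T@(np.array(pos)-T[:3,3])*100).round(2),cv2.Rodrigues(T[:3,:3].T@R)[0].ravel().round(3)
E
python3 - <<'E'
from h import *
p=manip.camera_params("wrist");print(np.round(p["T_tool_cam"],3),p["mtx"])
L=onz("top",(175,173),.022);R=onz("top",(367,201),.022);v=L-R;print(L,R,np.linalg.norm(v),-np.arctan2(v[0],v[1]))
print(onz("top",(356,284),.012),onz("top",(158,254),.012))
print(rows((0.50,0.08,0.30),np.pi-0.1485))
E
```

```text
[[ 0.001 -0.949 -0.317  0.082]
 [ 1.     0.001 -0.001  0.   ]
 [ 0.001 -0.317  0.949 -0.142]
 [ 0.     0.     0.     1.   ]] [[322.59685056   0.         281.06283114]
 [  0.         322.59685056 208.09686525]
 [  0.           0.           1.        ]]
[0.6537731 0.2874645 0.022    ] [ 0.5824917  -0.18860649  0.022     ] 0.48137784197299077 -0.14862442848763235
[ 0.38014859 -0.15735276  0.012     ] [0.4524018 0.3224761 0.012    ]
(array([-45.11, -34.48,  -6.89]), array([-0.001, -0.   , -0.164]))
```

```bash
python3 -m crank '[[[-41,-34.8,-6.9],[0,0,-0.164]],[[-41,-34.8,-6.9],[0,0,-0.164]],[[-41,-34.8,-6.9],[0,0,-0.164]],[[-41,-34.8,-6.9],[0,0,-0.164]],[[-41,-34.8,-6.9],[0,0,-0.164]],[[-41,-34.8,-6.9],[0,0,-0.164]],[[-41,-34.8,-6.9],[0,0,-0.164]],[[-41,-34.8,-6.9],[0,0,-0.164]],[[-41,-34.8,-6.9],[0,0,-0.164]],[[-41,-34.8,-6.9],[0,0,-0.164]],[[-41,-34.8,-6.9],[0,0,-0.164]],[[-41,-34.8,-6.9],[0,0,-0.164]],[[-41,-34.8,-6.9],[0,0,-0.164]],[[-41,-34.8,-6.9],[0,0,-0.164]],[[-41,-34.8,-6.9],[0,0,-0.164]],[[-41,-34.8,-6.9],[0,0,-0.164]],[[-41,-34.8,-6.9],[0,0,-0.164]]]'
python3 - <<'E'
from h import *
T=toolT();np.save("T1.npy",T);im=manip.read_camera("wrist");np.save("w1.npy",im)
cv2.imwrite("pics/w1.png",cv2.resize(im[:,:,::-1],None,fx=1.42,fy=1.42,interpolation=cv2.INTER_CUBIC))
E
```

```text
t: 1.57
tool_pos: [0.4591, 0.0908, 0.3]
eef_rot: [[-0.989, 0.147, -0.001], [0.147, 0.989, 0.0], [0.001, 0.0, -1.0]]
ft_force: [0.6, 0.4, 0.4]
finger_gap: 1.001
finger_force: 0.0
```

View pics/w1.png

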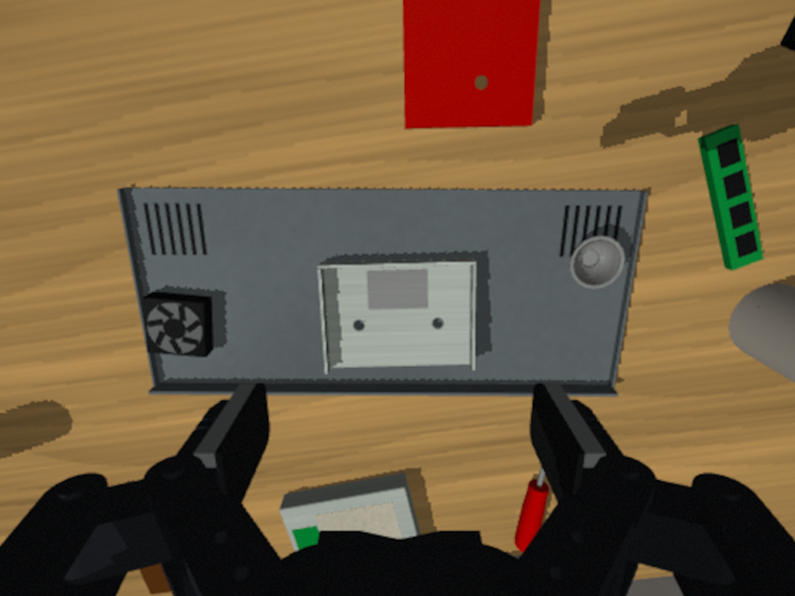

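The wrist view has the robot side at the top. The sled shows holes at (359,325) and (438,323), its back flange's top edge runs from (318,267) to (476,262), and the lip runs along row ~392. Now I'll compute positions.

```bash
cat > m.py <<'E'
from h import *
def hole(im,uv,w=9):
    g=cv2.cvtColor(im,cv2.COLOR_RGB2GRAY).astype(float);u,v=map(int,np.round(uv))
    p=g[v-w:v+w+1,u-w:u+w+1];q=np.clip(np.percentile(p,60)*.75-p,0,None)
    n,l=cv2.connectedComponents((q>0).astype(np.uint8));
    yy,xx=np.mgrid[-w:w+1,-w:w+1];c=min(range(1,n),key=lambda i:(np.hypot(yy,xx)[l==i]).min()-.01*(l==i).sum())
    q=q*(l==c);return np.array([u+(q*xx).sum()/q.sum(),v+(q*yy).sum()/q.sum()]),int((l==c).sum())
E
python3 - <<'E'
from m import *
T=np.load("T1.npy");im=np.load("w1.npy");s=1.42
top=manip.read_camera("top")
f=lambda u,v:(u/s,v/s)
H={}
for k,a,b in(("h0",f(438,323),(243.5,212.5)),("h1",f(359,325),(275.5,216.5))):
    a,na=hole(im,a,7);b,nb=hole(top,b,4);H[k]=onz("wrist",a,.014,T)
    print(k,a,na,b,nb,"tri",tri(ray("wrist",a,T),ray("top",b)).round(4),"w",H[k].round(4),"t",onz("top",b,.014).round(4))
L=onz("wrist",f(617,393),.022,T);R=onz("wrist",f(152,391),.022,T)
NL=onz("wrist",f(648,190),.012,T);NR=onz("wrist",f(122,188),.012,T)
for p,q in((L,R),(NL,NR)):
    v=p-q;print(p.round(4),q.round(4),np.linalg.norm(v).round(4),-np.arctan2(v[0],v[1]).round(4))
print("lip tri",tri(ray("wrist",f(617,393),T),ray("top",(175,173))).round(4),tri(ray("wrist",f(152,391),T),ray("top",(367,201))).round(4))
v=L-R+NL-NR;yaw=-np.arctan2(v[0],v[1]);ex=np.array([np.cos(yaw),np.sin(yaw),0]);ey=np.array([-ex[1],ex[0],0])
# origin: lip outer corners at x=+47(ish), near at -159
O=(L+R)/2-.0475*ex;O2=(NL+NR)/2+.159*ex;print("yaw",yaw,O.round(4),O2.round(4))
O=(O+O2)/2;O[2]=0
v=H["h0"]-H["h1"];sy=-np.arctan2(v[0],v[1]);print("sled yaw",sy,"span",np.linalg.norm(v))
for k in H:print(k,"in chassis",((H[k]-O)@ex).round(4),((H[k]-O)@ey).round(4))
for k,uv in dict(bR=f(318,267),bL=f(476,262),fL=f(475,370),fR=f(327,374)).items():
    p=onz("wrist",uv,.023 if k[0]=='b' else .03,T);print(k,p.round(4),"chassis",((p-O)@ex).round(4),((p-O)@ey).round(4))
for k,uv in dict(fan=f(179,325),dish=f(598,262)).items():
    p=onz("wrist",uv,.02,T);print(k,"chassis",((p-O)@ex).round(4),((p-O)@ey).round(4))
np.savez("ch.npz",O=O,ex=ex,ey=ey,yaw=yaw)
E
```

```text
h0 [307.67759929 227.32083891] 48 [245.63414634 214.95121951] 24 tri [0.5474 0.1123 0.0251] w [0.5526 0.1153 0.014 ] t [0.5489 0.1105 0.014 ]
h1 [252.20924316 228.73648505] 49 [275.8952164  218.00303721] 27 tri [0.5413 0.0365 0.0173] w [0.5432 0.0366 0.014 ] t [0.5413 0.0359 0.014 ]
[0.6544 0.2906 0.022 ] [ 0.5818 -0.1868  0.022 ] 0.4829 -0.151
[0.4515 0.3228 0.012 ] [ 0.3792 -0.1546  0.012 ] 0.4829 -0.1503
lip tri [0.6518 0.2874 0.0269] [ 0.5833 -0.1891  0.0187]
yaw -0.1506382677976585 [0.5711 0.0591 0.022 ] [0.5725 0.0602 0.012 ]
sled yaw -0.11882759705291417 span 0.07918101827556345
h0 in chassis -0.0274 0.0521
h1 in chassis -0.0249 -0.0271
bR [0.4763 0.0108 0.023 ] chassis -0.0871 -0.0627
bL [0.4932 0.1588 0.023 ] chassis -0.0926 0.0862
fL [0.6021 0.1464 0.03  ] chassis 0.0169 0.0903
fR [ 0.5849 -0.0011  0.03  ] chassis 0.022 -0.0581
fan chassis -0.0263 -0.2042
dish chassis -0.0923 0.2022
```

Measurements agree with the given sizes: chassis length 483 mm, hole span 79 mm. The top and wrist views differ by a few mm, and I trust the closer wrist view. In the chassis frame the sled's holes need about +26 mm in x, −12 mm in y and −1.8° of turn. First I'll push towards the lip with the two open fingertips on the back flange.

```bash
python3 -m crank '[[[0.9,0,6],[0,0,0.003]],[[0.9,0,12],[0,0,0.003]],[[0.9,0,18],[0,0,0.003]],[[0.9,0,23],[0,0,0.003]],[[0.9,0,27],[0,0,0.003]],[[0.9,0,29],[0,0,0.003]],[[0.9,0,30],[0,0,0.003]],[[0.9,0,30],[0,0,0.003]],[[0.9,0,30],[0,0,0.003]]]' 8.5
python3 - <<'E'
from h import *
T=toolT();im=manip.read_camera("wrist")
cv2.imwrite("pics/w2.png",im[:,:,::-1]);print(manip.sense()["ft_force"],T[:3,3])
E
```

```text
t: 2.42
tool_pos: [0.4487, 0.0917, -0.0017]
eef_rot: [[-0.989, 0.15, -0.007], [0.15, 0.989, -0.001], [0.006, -0.002, -1.0]]
ft_force: [-0.3, 0.1, -0.2]
finger_gap: 1.0
finger_force: 0.0
[0.30962777 0.17577428 0.80404335] [ 0.44872044  0.09168076 -0.00167481]
```

View pics/w2.png

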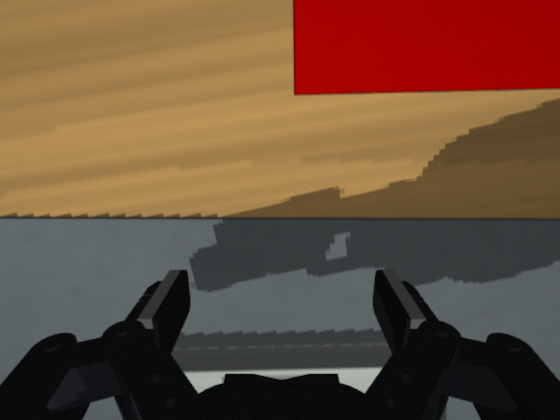

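The fingertips stand clear of the floor (no contact force) and behind the sled's back flange, which lies near row 360. I'll push next.

```bash
python3 -m crank '[[[-1,0,0],[0,0,0]],[[-1.8,0,0],[0,0,0]],[[-2.3,0,0],[0,0,0]],[[-2.7,0,0],[0,0,0]],[[-3.1,0,0],[0,0,0]],[[-3.5,0,0],[0,0,0]],[[-3.9,0,0],[0,0,0]],[[-4.2,0,0],[0,0,0]],[[-4.4,0,0],[0,0,0]],[[-4.4,0,0],[0,0,0]]]'
python3 -m crank '[[[-0.1,0,0],[0,0,0]],[[-0.2,0,0],[0,0,0]],[[-0.3,0,0],[0,0,0]],[[-0.3,0,0],[0,0,0]]]'
```

```text
t: 3.3
tool_pos: [0.4951, 0.0844, 0.0003]
eef_rot: [[-0.988, 0.151, 0.001], [0.151, 0.988, 0.0], [-0.001, 0.0, -1.0]]
ft_force: [-1.6, 0.6, 2.0]
finger_gap: 0.998
finger_force: 0.8
t: 3.63
tool_pos: [0.4976, 0.0841, 0.0002]
eef_rot: [[-0.989, 0.151, 0.0], [0.151, 0.989, 0.0], [-0.0, 0.0, -1.0]]
ft_force: [-2.9, -0.3, 1.2]
finger_gap: 0.994
finger_force: 1.4
```

```bash
python3 -m crank '[[[-0.1,0,0],[0,0,0]],[[-0.2,0,0],[0,0,0]],[[-0.2,0,0],[0,0,0]]]'
python3 -m crank '[[[-0.1,0,0],[0,0,0]],[[-0.2,0,0],[0,0,0]],[[-0.2,0,0],[0,0,0]]]'
python3 - <<'E'
from h import *
T=toolT();np.save("T3.npy",T);im=manip.read_camera("top");np.save("t3.npy",im)
w=manip.read_camera("wrist")[:,:,::-1]
a=cv2.resize(im[150:270,190:330,::-1],(700,600),interpolation=cv2.INTER_CUBIC)
cv2.imwrite("pics/t3.png",a)
E
```

```text
t: 3.88
tool_pos: [0.4999, 0.0838, 0.0003]
eef_rot: [[-0.989, 0.151, 0.001], [0.151, 0.989, 0.0], [-0.001, 0.0, -1.0]]
ft_force: [-3.1, 0.5, 0.7]
finger_gap: 0.997
finger_force: 1.2
t: 4.13
tool_pos: [0.5004, 0.0836, 0.0002]
eef_rot: [[-0.988, 0.152, -0.003], [0.152, 0.988, 0.0], [0.003, -0.0, -1.0]]
ft_force: [-5.7, 1.0, 3.8]
finger_gap: 0.994
finger_force: 2.9
```

View pics/t3.png

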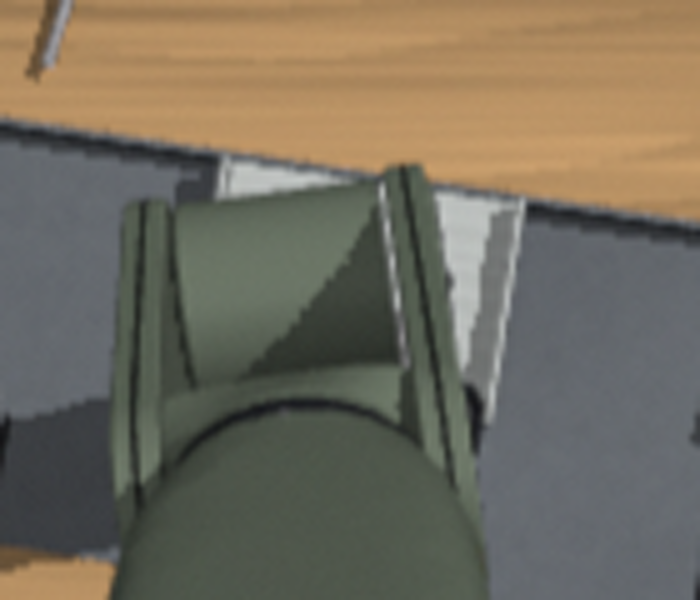

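The sled's front edge now lies along the lip (edge from (222,155) to (525,205)), and it has stopped moving while the force rises. Next I'll go round to its left side with the fingers shut.

```bash
python3 -m crank '[[[2,0,0],[0,0,0]],[[3,0,-2],[0,0,0]],[[3,0,-6],[0,0,0]],[[3,2,-10],[0,0,0]],[[1,5,-13],[0,0,0]],[[-1,8,-16],[0,0,0]],[[-3,11.2,-16],[0,0,0]],[[-6.4,11.2,-16],[0,0,0]],[[-6.4,11.2,-16],[0,0,0]],[[-6.4,11.2,-16],[0,0,0]]]'
python3 -m crank '[[[0,0,0],[0,0,0]],[[0,0,0],[0,0,0]],[[0,0,0],[0,0,0]],[[0,0,0],[0,0,0]],[[0,0,0],[0,0,0]],[[0,0,0],[0,0,0]],[[0,0,0],[0,0,0]]]' 0 20
python3 - <<'E'
from h import *
T=toolT();np.save("T4.npy",T);im=manip.read_camera("wrist");np.save("w4.npy",im);print(T[:3,3])
cv2.imwrite("pics/w4.png",cv2.resize(im[:,:,::-1],None,fx=1.42,fy=1.42,interpolation=cv2.INTER_CUBIC))
E
```

```text
t: 5.07
tool_pos: [0.5839, 0.1849, 0.16]
eef_rot: [[-0.989, 0.151, 0.003], [0.151, 0.989, 0.0], [-0.002, 0.001, -1.0]]
ft_force: [-0.7, -0.8, -0.2]
finger_gap: 0.996
finger_force: 0.0
t: 5.65
tool_pos: [0.5815, 0.1844, 0.1605]
eef_rot: [[-0.988, 0.151, 0.0], [0.151, 0.988, 0.0], [-0.0, 0.0, -1.0]]
ft_force: [0.5, -0.4, -0.4]
finger_gap: 0.008
finger_force: 0.0
[0.58152141 0.18441066 0.16047708]
```

View pics/w4.png

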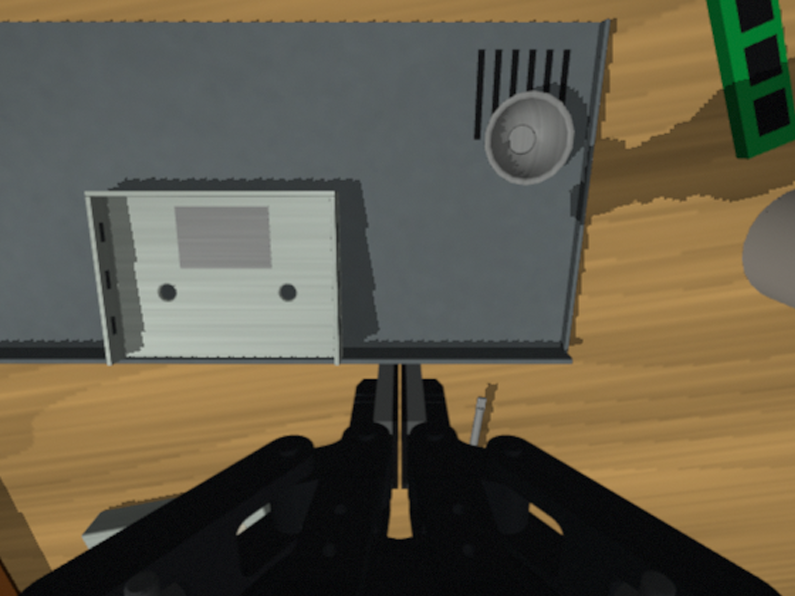

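The sled is square against the lip: holes at (167,292) and (288,292), left flange along column ~337. The dish is untouched. I'll measure the remaining y offset against the chassis side rim.

Run:
```python
from m import *
T=np.load("T4.npy");im=np.load("w4.npy");s=1.42;c=np.load("ch.npz");O,ex,ey=c["O"],c["ex"],c["ey"]
def ch(p):return np.array([(p-O)@ex,(p-O)@ey,p[2]]).round(4)
for uv in((288,292),(167,292)):
    a,n=hole(im,np.array(uv)/s,9);print(a*s,n,ch(onz("wrist",a,.0135,T)))
for nm,uv,z in(("lip corner",(571,362),.022),("near corner",(611,20),.012),("flange fL",(339,361),.035),("flange bL",(336,192),.023),("flange bR",(87,193),.023),("lipmid",(240,364),.022)):
    print(nm,ch(onz("wrist",np.array(uv)/s,z,T)))
print("tcp",ch(T[:3,3]))
```

```text
[287.33727893 291.77085189] 122 [0.0023 0.0507 0.0135]
[167.03545132 291.72012342] 129 [ 0.0022 -0.0291  0.0135]
lip corner [0.0496 0.2413 0.022 ]
near corner [-0.1561  0.2428  0.012 ]
flange fL [0.0423 0.086  0.035 ]
flange bL [-0.0635  0.0872  0.023 ]
flange bR [-0.063  -0.0619  0.023 ]
lipmid [0.0511 0.0168 0.022 ]
tcp [-0.0091  0.1248  0.1605]
```

```bash
python3 -m crank '[[[0,0,4],[0,0,0]],[[0,0,8],[0,0,0]],[[0,0,11],[0,0,0]],[[0,0,13.5],[0,0,0]],[[0,0,14.8],[0,0,0]],[[0,0,14.8],[0,0,0]],[[0,-0.8,14.8],[0,0,0]],[[0,-1.5,14.8],[0,0,0]],[[0,-2.0,14.8],[0,0,0]],[[0,-2.3,14.8],[0,0,0]],[[0,-2.3,14.8],[0,0,0]]]'
python3 -m crank '[[[0,-0.1,0],[0,0,0]],[[0,-0.2,0],[0,0,0]],[[0,-0.3,0],[0,0,0]],[[0,-0.3,0],[0,0,0]]]'
python3 -m crank '[[[0,-0.1,0],[0,0,0]],[[0,-0.2,0],[0,0,0]],[[0,-0.3,0],[0,0,0]],[[0,-0.3,0],[0,0,0]]]'
python3 - <<'E'
from h import *
c=np.load("ch.npz");p=toolT()[:3,3]-c["O"];print(p@c["ex"],p@c["ey"],p[2])
E
```

```text
t: 6.62
tool_pos: [0.5786, 0.1609, 0.0135]
eef_rot: [[-0.988, 0.152, 0.002], [0.152, 0.988, 0.0], [-0.002, 0.001, -1.0]]
ft_force: [0.5, -0.8, -0.2]
finger_gap: 0.002
finger_force: 0.0
t: 6.95
tool_pos: [0.578, 0.1591, 0.0125]
eef_rot: [[-0.988, 0.151, 0.001], [0.151, 0.988, 0.001], [-0.001, 0.001, -1.0]]
ft_force: [-0.2, 1.6, 0.6]
finger_gap: -0.003
finger_force: 0.3
t: 7.28
tool_pos: [0.5775, 0.1559, 0.0124]
eef_rot: [[-0.989, 0.151, 0.0], [0.151, 0.989, 0.0], [-0.0, 0.0, -1.0]]
ft_force: [0.5, 2.0, 1.3]
finger_gap: -0.002
finger_force: 0.9
-0.008878338278401674 0.09598593118692042 0.012416979666605734
```

Contact was made at about y = 0.099, and the sled is sliding at 2 N. I'll continue in mm steps.

```bash
python3 -m crank '[[[0,-0.1,0],[0,0,0]],[[0,-0.2,0],[0,0,0]],[[0,-0.3,0],[0,0,0]],[[0,-0.3,0],[0,0,0]]]'
python3 -m crank '[[[0,-0.1,0],[0,0,0]],[[0,-0.2,0],[0,0,0]],[[0,-0.2,0],[0,0,0]]]'
python3 -m crank '[[[0,-0.1,0],[0,0,0]],[[0,-0.2,0],[0,0,0]],[[0,-0.2,0],[0,0,0]]]'
python3 - <<'E'
from m import *
c=np.load("ch.npz");T=toolT();p=T[:3,3]-c["O"];print(p@c["ex"],p@c["ey"],p[2])
im=manip.read_camera("wrist")
cv2.imwrite("pics/w5.png",cv2.resize(im[:,:,::-1],None,fx=1.42,fy=1.42))
E
```

```text
t: 7.62
tool_pos: [0.5768, 0.1526, 0.0123]
eef_rot: [[-0.988, 0.151, -0.0], [0.151, 0.988, -0.0], [0.0, -0.0, -1.0]]
ft_force: [-0.0, 1.5, 1.6]
finger_gap: 0.0
finger_force: 0.8
t: 7.87
tool_pos: [0.576, 0.1502, 0.012]
eef_rot: [[-0.989, 0.151, -0.001], [0.151, 0.989, -0.001], [0.001, -0.001, -1.0]]
ft_force: [-0.3, 0.1, -0.1]
finger_gap: 0.0
finger_force: 0.0
t: 8.12
tool_pos: [0.576, 0.1485, 0.0121]
eef_rot: [[-0.988, 0.151, -0.001], [0.151, 0.988, -0.0], [0.001, -0.0, -1.0]]
ft_force: [-0.7, 0.3, -0.4]
finger_gap: -0.002
finger_force: 0.0
-0.009253999000104861 0.0884341541381464 0.012137493368322073
```

View pics/w5.png

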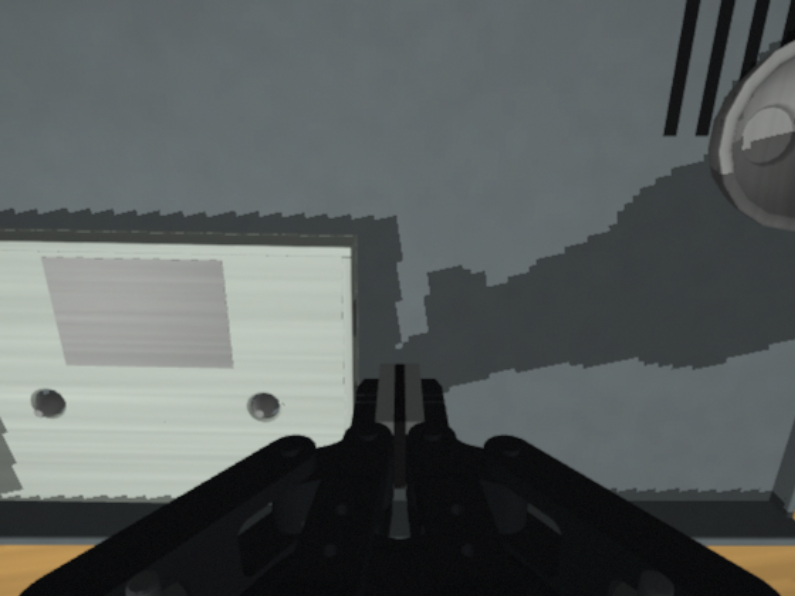

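The force vanished, and the bright pin tips show inside both holes at (48,403) and (264,406), so the sled has dropped. I'll back off and check that it lies flat.

```bash
python3 -m crank '[[[0,1,0],[0,0,0]],[[0,2.5,0],[0,0,0]],[[0,3,-3],[0,0,0]],[[0,3,-7],[0,0,0]],[[0,1,-11],[0,0,0]],[[2,-3,-14],[0,0,0]],[[4,-6,-16],[0,0,0]],[[6,-8.5,-16],[0,0,0]],[[6,-8.5,-16],[0,0,0]],[[6,-8.5,-16],[0,0,0]],[[6,-8.5,-16],[0,0,0]]]'
python3 - <<'E'
from m import *
T=toolT();np.save("T6.npy",T);im=manip.read_camera("wrist");np.save("w6.npy",im)
cv2.imwrite("pics/w6.png",cv2.resize(im[:,:,::-1],None,fx=1.42,fy=1.42,interpolation=cv2.INTER_CUBIC))
s=manip.read_camera("scene");cv2.imwrite("pics/s6.png",cv2.resize(s[150:260,190:390,::-1],None,fx=4,fy=4,interpolation=cv2.INTER_CUBIC))
E
```

```text
t: 9.08
tool_pos: [0.5048, 0.0749, 0.1726]
eef_rot: [[-0.989, 0.151, 0.002], [0.151, 0.989, 0.001], [-0.001, 0.001, -1.0]]
ft_force: [0.4, 1.1, 0.6]
finger_gap: -0.002
finger_force: 0.0
```

View pics/w6.png

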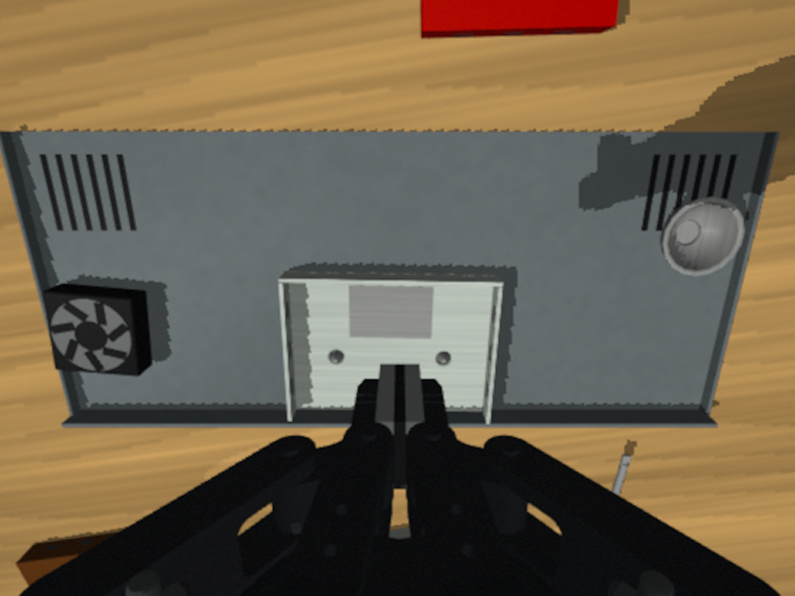

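View pics/s6.png

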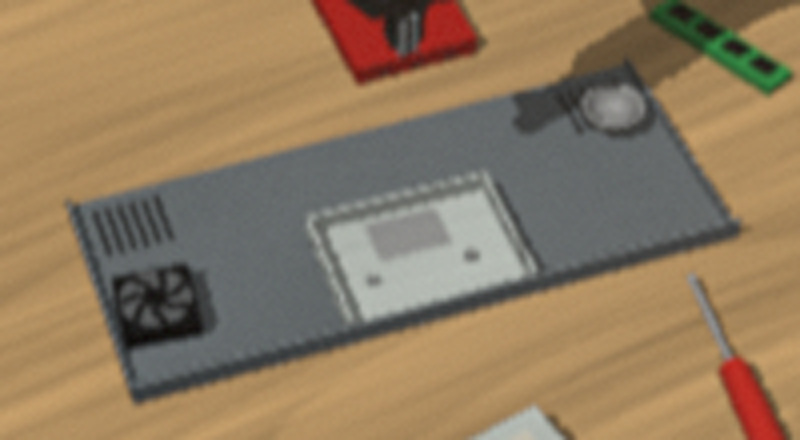

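Run:
```python
from m import *
T=np.load("T6.npy");im=np.load("w6.npy");s=1.42;c=np.load("ch.npz");O,ex,ey=c["O"],c["ex"],c["ey"]
def ch(p):return np.array([(p-O)@ex,(p-O)@ey]).round(4)
P=lambda x,y,z:(proj("wrist",O+ex*x+ey*y+np.array([0,0,z]),T)*s).round(1)
print("expect seated flange tops bL",P(-.065,.075,.023),"bR",P(-.065,-.075,.023),"fL",P(.045,.075,.023),"fR",P(.045,-.075,.023))
print("if tilted fL",P(.045,.075,.034),"fR",P(.045,-.075,.034))
print("lip corners",P(.049,.2435,.022),P(.049,-.2435,.022), "pins tops",P(0,.04,.011),P(0,-.04,.011))
for uv in((444,358),(336,357)):
    a,n=hole(im,np.array(uv)/s,8);print(a*s,n,ch(onz("wrist",a,.006,T)))
g=cv2.cvtColor(im,cv2.COLOR_RGB2GRAY).astype(float)
# sub-pixel back-edge rows (outer top edge): dark->bright transition per column
for col in np.linspace(205,348,8).astype(int):
    d=np.diff(g[188:206,col]);print(col,188+d.argmax(),int(d.max()),end=" | ")
```

```text
expect seated flange tops bL [504.4 278.9] bR [278.  278.9] fL [493.5 421.7] fR [290.6 421.8]
if tilted fL [496.5 430.6] fR [287.1 430.7]
lip corners [719.5 425.5] [ 64.8 425.7] pins tops [446.6 359.4] [337.4 359.4]
[443.12886571 356.89191395] 82 [0.0004 0.0379]
[336.08986204 355.21079718] 85 [-0.001  -0.0416]
205 195 68 | 225 195 64 | 245 196 59 | 266 196 69 | 286 196 63 | 307 197 63 | 327 197 74 | 348 198 58 |
```

The sled reads flat: its front flange tops match the seated prediction rather than the tilted one, and both pins are in their holes. It is still about 1° askew within the hole slack, so I'll square it with a light two-finger push on the back flange.

```bash
python3 -m crank '[[[1.5,-0.6,0],[0,0,0]],[[3,-0.6,0],[0,0,0]],[[3,-0.6,3],[0,0,0]],[[3,-0.6,6],[0,0,0]],[[3,-0.6,8],[0,0,0]],[[3,-0.6,10],[0,0,0]],[[3,-0.6,13],[0,0,0]],[[3,-0.6,15.5],[0,0,0]],[[3,-0.6,17],[0,0,0]],[[3,-0.6,17.2],[0,0,0]],[[3,-0.6,17.2],[0,0,0]]]' 8.5
python3 -m crank '[[[-0.8,0,0],[0,0,0]],[[-1.4,0,0],[0,0,0]],[[-1.8,0,0],[0,0,0]],[[-2,0,0],[0,0,0]],[[-2,0,0],[0,0,0]]]'
python3 -m crank '[[[-0.1,0,0],[0,0,0]],[[-0.2,0,0],[0,0,0]],[[-0.2,0,0],[0,0,0]]]'
```

```text
t: 10.1
tool_pos: [0.4735, 0.0733, -0.0011]
eef_rot: [[-0.989, 0.15, -0.003], [0.15, 0.989, -0.0], [0.003, -0.001, -1.0]]
ft_force: [0.5, 0.3, 1.0]
finger_gap: 0.998
finger_force: 0.0
t: 10.52
tool_pos: [0.4946, 0.0695, 0.001]
eef_rot: [[-0.988, 0.152, 0.002], [0.152, 0.988, 0.0], [-0.002, 0.001, -1.0]]
ft_force: [0.1, -1.1, 0.8]
finger_gap: 0.993
finger_force: 0.0
t: 10.77
tool_pos: [0.4953, 0.0692, 0.0004]
eef_rot: [[-0.988, 0.151, 0.0], [0.151, 0.988, 0.0], [-0.0, 0.0, -1.0]]
ft_force: [-0.5, 0.1, -0.9]
finger_gap: 0.998
finger_force: 0.0
```

```bash
python3 -m crank '[[[-0.1,0,0],[0,0,0]],[[-0.2,0,0],[0,0,0]],[[-0.2,0,0],[0,0,0]]]'
python3 -m crank '[[[-0.1,0,0],[0,0,0]],[[-0.2,0,0],[0,0,0]],[[-0.2,0,0],[0,0,0]]]'
```

```text
t: 11.02
tool_pos: [0.4972, 0.0689, 0.0003]
eef_rot: [[-0.988, 0.151, -0.0], [0.151, 0.988, 0.0], [0.0, 0.0, -1.0]]
ft_force: [-0.3, 0.6, -0.7]
finger_gap: 0.994
finger_force: 0.0
t: 11.27
tool_pos: [0.4985, 0.0685, 0.0001]
eef_rot: [[-0.988, 0.151, -0.002], [0.151, 0.988, -0.0], [0.002, -0.0, -1.0]]
ft_force: [-2.9, -0.7, 1.6]
finger_gap: 0.996
finger_force: 1.1
```

```bash
python3 -m crank '[[[-0.1,0,0],[0,0,0]],[[-0.1,0,0],[0,0,0]],[[-0.1,0,0],[0,0,0]]]'
python3 -m crank '[[[-0.1,0,0],[0,0,0]],[[-0.1,0,0],[0,0,0]],[[-0.1,0,0],[0,0,0]]]'
```

```text
t: 11.52
tool_pos: [0.4994, 0.0683, 0.0001]
eef_rot: [[-0.988, 0.151, -0.002], [0.151, 0.988, -0.0], [0.002, -0.0, -1.0]]
ft_force: [-3.6, -1.7, 1.5]
finger_gap: 0.994
finger_force: 1.7
t: 11.77
tool_pos: [0.4994, 0.0683, 0.0001]
eef_rot: [[-0.988, 0.151, -0.004], [0.151, 0.988, -0.0], [0.004, -0.001, -1.0]]
ft_force: [-5.5, -0.1, 3.8]
finger_gap: 0.995
finger_force: 2.9
```

The sled has stopped against the lip or pins at 5.5 N. I'll withdraw and verify numerically.

```bash
python3 -m crank '[[[1.5,0,0],[0,0,0]],[[3,0,0],[0,0,0]],[[4,0,-3],[0,0,0]],[[4,0,-7],[0,0,0]],[[4,0,-11],[0,0,0]],[[4,0,-15],[0,0,0]],[[4,0,-19],[0,0,0]],[[4,0,-22],[0,0,0]],[[4,0,-22],[0,0,0]],[[4,0,-22],[0,0,0]],[[4,0,-22],[0,0,0]]]'
python3 - <<'E'
from m import *
T=toolT();im=manip.read_camera("wrist");c=np.load("ch.npz");O,ex,ey=c["O"],c["ex"],c["ey"]
def ch(p):return np.array([(p-O)@ex,(p-O)@ey]).round(4)
P=lambda x,y,z:proj("wrist",O+ex*x+ey*y+np.array([0,0,z]),T)
for y in(.04,-.04):
    q=P(0,y,.006);a,n=hole(im,q,8);print(q.round(1),a.round(1),n,ch(onz("wrist",a,.006,T)))
g=cv2.cvtColor(im,cv2.COLOR_RGB2GRAY).astype(float)
for nm,x,z in(("back",-.065,.023),("front",.045,.006)):
  pts=[]
  for y in np.linspace(-.06,.06,13):
    q=P(x,y,z).round().astype(int);d=np.diff(g[q[1]-7:q[1]+8,q[0]]);k=d.argmax() if nm=="back" else d.argmin()
    pts.append(ch(onz("wrist",(q[0],q[1]-7+k+.5),z,T)))
  p=np.array(pts);f=np.polyfit(p[:,1],p[:,0],1);print(nm,"x",f[1].round(4),"yaw",-f[0].round(4),"res",np.abs(np.polyval(f,p[:,1])-p[:,0]).max().round(4))
for nm,y in(("L",.075),("R",-.075)):
  for x in(-.045,0,.035):
    q=P(x,y,.023).round().astype(int);r=g[q[1],q[0]-9:q[0]+10];d=np.diff(r);k=d.argmin() if nm=="L" else d.argmax()
    print(nm,x,ch(onz("wrist",(q[0]-9+k+.5,q[1]),.023,T)),end=" ")
E
```

```text
t: 12.68
tool_pos: [0.4618, 0.0745, 0.2199]
eef_rot: [[-0.989, 0.151, 0.001], [0.151, 0.989, 0.0], [-0.001, 0.0, -1.0]]
ft_force: [0.0, 0.5, -0.1]
finger_gap: 0.996
finger_force: 0.0
[315.  265.3] [313.8 265.8] 59 [0.0006 0.0385]
[250.2 265.3] [249.4 265.7] 62 [ 0.0006 -0.041 ]
back x -0.0639 yaw -0.0132 res 0.0006
front x 0.0424 yaw -0.007 res 0.0011
L -0.045 [-0.0455  0.074 ] L 0 [-0.0004  0.0733] L 0.035 [0.0355 0.0743] R -0.045 [-0.0454 -0.0767] R 0 [-0.0003 -0.076 ] R 0.035 [ 0.0355 -0.077 ]
```

```bash
python3 -c "
from rig import manip
print(manip.close_job())"
```

```text
the job is handed in; nothing more can be done
None
```

I pushed the sled back to the lip and along it until both holes dropped over the pins, squared it up, and handed the job in at about 12.7 s; it measures flat on the chassis floor, open edge to the lip, to within about 1 mm and 1°, and I moved nothing else.

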